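# Change over the two stations of a panel bonder

### The arm

A 7-joint arm with a two-finger parallel gripper is mounted at the origin on the work surface. World frame = base frame: x ahead of the robot, y to its left, z up, the work surface at z = 0. Lengths are in m, angles in degrees, forces in N, time in s.
With the tool pointing down it reaches from about 0.4 to 0.925 m from the base axis. Payload 4.1 kg.
Tool frame: the origin (TCP) lies midway between the tips of the shut fingers; the grasp point (between the pads) lies 19 mm behind it (r.grasp_offset is the distance from the TCP to the grasp point, in m); z points along the fingers, y is the direction in which the jaws open and shut (so a half turn about z gives the same grasp; the last joint's range is limited). The gripper opens to 85 mm and grips with 20 to 120 N. Pads are 22 mm wide; open, the fingers measure 114 mm over their backs; the gripper's body (76 mm by 85 mm) begins 54 mm behind the grasp point. The pads swing forward as they close: fully open they stand 13 mm farther back than shut.
Start: joints at [-82.048, 22.827, 2.584, 88.041, -1.071, 69.15, -2.905], TCP at [0.153, 0.632, 0.231] pointing down, gripper open.
Joint ranges: [-161.44, 161.44], [-28.35, 127.94], [-78.24, 83.42], [0, 140.83], [-78.03, 258.03], [13.02, 114.36], [-168.23, 168.23]. Speed limits (degrees/s): [147.25, 147.25, 180, 180, 180, 180, 180].

### API

Orientations are given as a 3x3 rotation matrix whose columns are the frame's x, y, z axes.
In Python, from bench import r gives the robot as it stands.
- The arm moves only by the tool arm_command, never from a script. Its argument "increments" is a list of rows, each an object with "delta_pos": the shift along the tool's x, y, z in cm, a list of three; "roll": the turn about the tool's z in rad. In form: [{"delta_pos": [tx, ty, tz], "roll": roll}, ...]. A call has 1 to 20 rows; each row is the pose to reach, as a shift and turn from the pose commanded when the call began, along the tool's axes at that moment; what a row does not reach only later rows make up. A row lasts 1/10 s, in which the tool goes at most 50 mm and 8.59 degrees, less where a joint would pass 70% of its speed; a pose out of reach is approached as far as the arm can. A call with a gripper value outside its range is refused whole. "gripper" is the closure, from 0 (fully open) to 1 (shut), set as the call begins (left out, the last holds). The fingers move at their own pace and stop on an object; "force" is the grip in N (left out, the last holds). Time passes only in rows, so rows that repeat a pose let the fingers close. It gives the time, the measured TCP pose, the force and the opening at its end, in the units of the state.
- r.get_state(): the state, without advancing time (a new reading comes with each control period).
- r.camera(name): name is "scene" or "top"; returns the picture (420x560x3 uint8, blue, green, red); there is no depth.
- r.camera_model(name): a dict with "fov_y" (degrees; the focal length in pixels is half the picture's height over the tangent of half this angle, whatever the lens; pixels are square), "cx", "cy" (the principal point, pixels), "world_from_camera" (4x4, takes a point from camera to world coordinates). Camera axes: x right, y down, z forward; pixel columns grow to the right and rows downward; lengths in m; the calibration is good to about 2 mm. A picture is of the moment at which its call begins. camera_model takes no time and is no camera call.
- r.hand_in(): hands the job in, once; it reports no verdict.
The state is a dict: "time_s": time; "joints": joint angles; "dq": joint speeds; "tau": joint torques, N m; "tool_pos": TCP position; "eef_rot": TCP orientation; "wrist_force": force on the tool from outside, world axes, zero at the start; "torque": the same for the moment, N m; "gripper_width": opening from 0.0 (shut) to 1.0 (fully open).
Only numpy, scipy, OpenCV 4.12 (cv2) and the standard library are available. Lean on these libraries where they do the work, as an engineer would, in place of code of your own. Each camera call takes 0.05 s, during which the arm holds its last target.

### The job

Change over the two-station bonder: the panel on the pushed-in carriage, under its bonding head, is finished, so hook a fingertip behind that carriage's upturned front lip and draw it all the way out to its front stop. Push the other carriage, which stands drawn out with a fresh panel, by the front of its lip fully home under its own head. Move both smoothly, do not pinch the lips or touch the panels, which must stay seated in their nests, and leave everything else as it lies.

Things in the scene. Friction and masses are not known exactly. Their poses are not given: they have to be found in the camera images.
- bonder: The whole fixed machine, 690 x 360 mm. Origin: on the table (z = 0), midway between its two stations. Its x axis points from the open operator's front into the machine (draw carriages towards -x, push towards +x); the station centre lines are at its y = +80 and -80 mm; which carriage runs in which changes. A 12 mm base plate spans x -190 to 250, y -180 to 180 mm; a 460 mm cabinet stands behind it.
- heads (a point): Underside of the two raised bonding heads, midway between the stations: 112 mm above the table, over the bonder's x = 169 mm. Heads, alignment cameras and cylinders all lie at x above 130 mm, one over each station, up to 445 mm high. In front of x = 130 mm no fixed part is higher than 48 mm.
- front_stops (a point): Midway between the two fixed front stop blocks, on the bumpers' face (bonder x = -150 mm), 48 mm above the table, level with the blocks' tops. One block per station on its centre line, 36 mm wide, reaching 22 mm forward of this point. A carriage drawn fully out has the front edge of its plate here.
- finished (a joint): Travel of the carriage that starts pushed in, with the finished panel: 0 = fully home under its head, 0.14 m = drawn out against its front stop; it starts fully home. Slides along the bonder's -x as the value grows; it moves at about 3 N plus 8 N per m/s and stays where it is left.
- fresh (a joint): Travel of the other carriage, with the fresh panel: same meaning (0 = fully home, 0.14 m = front stop); it starts drawn out, at 0.138 m. Same size, shape and drag as the other carriage.
- finished_lip_top (a point): Middle of the top edge of the pull lip of the pushed-in (finished) carriage, 82 mm above the table; axes parallel to the bonder's. The lip is an upturned steel plate 4 mm thick (along x, this point at mid-thickness), 50 mm wide (along y), 32 mm tall above the carriage plate. Behind it (+x) 71 mm of bare flat plate, its top 50 mm above the table, is free for a fingertip.
- fresh_lip_top (a point): The same point on the other (drawn-out, fresh) carriage, which is identical.
- finished_lip: The upturned steel lip plate of the finished carriage. Origin at the middle of that carriage's underside, 40 mm above the table and 98 mm behind the lip.
- fresh_lip: The same part of the fresh carriage.
- finished_pad: Black rubber push pad on the front (-x) face of the finished carriage's lip: 6 mm thick, 44 mm wide, from 53 to 80 mm above the table; its face lies 8 mm in front of the lip top point. Origin as the lip's.
- fresh_pad: The same part of the fresh carriage.
- finished_nest (a point): Where the centre of the finished panel belongs in its nest: 70.5 mm above the table and 133 mm behind the lip top point. The nest is a grey plate 120 x 82 mm with low steel locators 4 mm high around the panel, 2 mm of play all round.
- fresh_nest (a point): The same point on the fresh carriage.
- finished_panel_center (a point): Centre of the finished panel, a loose flat display panel 104 x 66 x 5 mm (70 g) with a glass face and a green strip at its inner end, lying in the nest of the finished carriage.
- finished_panel: The same panel; origin at the middle of its underside.
- fresh_panel_center (a point): Centre of the fresh panel, of the same kind, lying in the nest of the fresh carriage.
- fresh_panel: The same panel; origin at the middle of its underside.
- tape: Bystander: small roll of tape, 44 mm across, 18 mm high, lying flat on the bonder's base plate between the two stations. Origin: centre of its underside.
- jar: Bystander: small white jar, 33 mm across, 30 mm high, on the base plate at the outer side of one station. Origin: centre of its underside.
- bottle: Bystander: small bottle, 34 mm across, 85 mm high, standing on the table in front of the bonder. Origin: centre of its underside.
- loupe: Bystander: black eye loupe, 38 mm across, 42 mm high, standing on the table. Origin: centre of its underside.
- driver: Bystander: screwdriver, 150 mm long, lying on the table. Origin: under its middle.
- tweezers: Bystander: steel tweezers, 128 mm long, lying on the table. Origin: under their middle.
- tray: Bystander: black tray 150 x 210 x 30 mm with bare panels, lying on the table. Origin: centre of its underside.
There are look-alikes about, which are no part of the job. What is shaped like the fresh_panel but blue is not meant. Leave any brown look-alike of the finished_panel alone.

How it is judged:
By the outcome, as a careful person would: the job done as asked, in the order asked, and still so for the second after the job is handed in, with the robot touching nothing.
It also fails if it takes over 48 s, if anything falls off the work surface, if the arm or the gripper's body presses on something with over 40 N, if the wrist force passes 120 N, or if a joint passes its speed limit or range.

## Working session

There is one attempt and no reset: what is moved stays moved. The work goes in short steps, Python scripts to look and compute and a tool call to move; the robot and the scene stay as the last step left them, time stands still between calls to the robot, and variables do not carry over. Pictures are saved under pics/ and viewed, and the job is handed in when it is done.

Besides the shell and the picture viewer there is one more tool, called as name(argument=value, ...), one argument or row to a line, values as JSON. arm_command: Moves the arm, as the interface text tells. Its arguments: {"type":"object","properties":{"increments":{"type":"array"},"gripper":{"type":"number"},"force":{"type":"number"}},"required":["increments"]}

```bash
mkdir -p pics; ls
python3 - <<'E'
from bench import r
import cv2
for n in ("scene","top"):
    cv2.imwrite(f"pics/{n}0.png",r.camera(n)); print(n,r.camera_model(n))
s=r.get_state(); print(s)
E
```

```text
pics
scene {'fov_y': 56.332194772531096, 'cx': 282.324571009006, 'cy': 208.84813037566389, 'world_from_camera': array([[ 0.24675072,  0.76409131, -0.59605247,  1.14451435],
       [ 0.96907704, -0.1933219 ,  0.15335038, -0.196307  ],
       [ 0.0019437 , -0.61546008, -0.78816566,  0.90180859],
       [ 0.        ,  0.        ,  0.        ,  1.        ]])}
top {'fov_y': 43.68118169570815, 'cx': 286.5281595829979, 'cy': 209.1710429799513, 'world_from_camera': array([[ 0.01886455, -0.99753728,  0.06755364,  0.42182266],
       [-0.99976928, -0.01812632,  0.01152453, -0.05475823],
       [-0.01027165, -0.06775546, -0.99764908,  1.68468408],
       [ 0.        ,  0.        ,  0.        ,  1.        ]])}
{'time_s': 0.1, 'joints': array([-82.04687347,  22.86945603,   2.5813798 ,  88.10664445,
        -1.07331309,  69.15063745,  -2.90528415]), 'dq': array([ 0.00850541, -0.03298308, -0.01739197, -0.18228981,  0.13845843,
        0.05386026, -0.07455557]), 'tau': array([ 3.70557565e-03, -4.76261365e+01,  1.37019150e+00, -2.54952282e+01,
        1.19681816e-02,  5.00968323e-03,  1.53880402e-07]), 'tool_pos': array([0.15296407, 0.63115761, 0.23035009]), 'eef_rot': array([[-9.71874940e-01,  2.35497338e-01, -3.22830909e-04],
       [ 2.35497537e-01,  9.71873351e-01, -1.76058263e-03],
       [-1.00861766e-04, -1.78709203e-03, -9.99998398e-01]]), 'wrist_force': array([-0.00928349, -0.00752133,  0.08982041]), 'torque': array([ 0.00646334, -0.00598344,  0.04690583]), 'gripper_width': 1.003818528212183}
```

View pics/scene0.png

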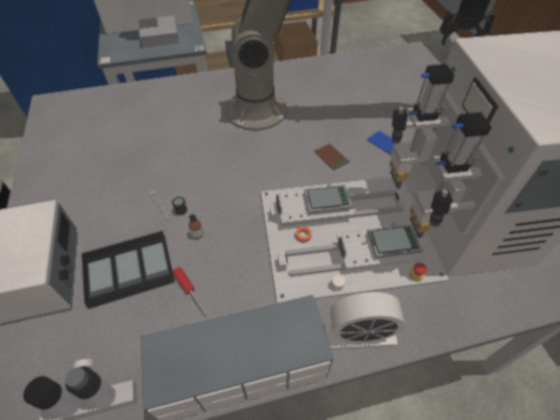

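View pics/top0.png

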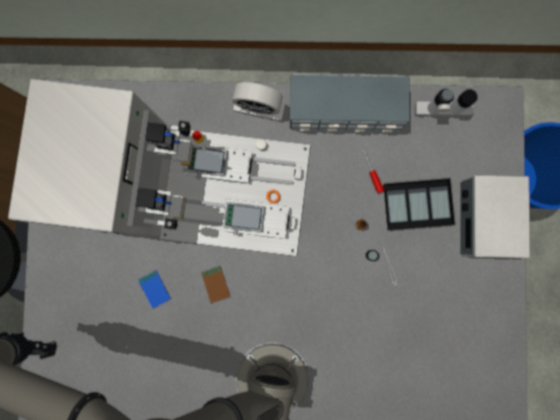

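The scene view shows the fresh (drawn-out) carriage nearer the robot, with its lip at about (278,208), and the finished carriage farther away, with its lip at about (343,248). In the top view the bonder points image-left (+y world). The finished carriage is the upper one and the fresh one the lower. I'll zoom in next.

Run:
```python
import cv2
a=cv2.imread("pics/top0.png")[120:270,140:320]; cv2.imwrite("pics/topz.png",cv2.resize(a,None,fx=4.4,fy=4,interpolation=cv2.INTER_CUBIC) if 0 else cv2.resize(a,None,fx=4,fy=4,interpolation=cv2.INTER_CUBIC))
a=cv2.imread("pics/scene0.png")[170:310,250:440]; cv2.imwrite("pics/scenez.png",cv2.resize(a,None,fx=4,fy=4,interpolation=cv2.INTER_CUBIC))
```

```text
(no output)
```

View pics/topz.png

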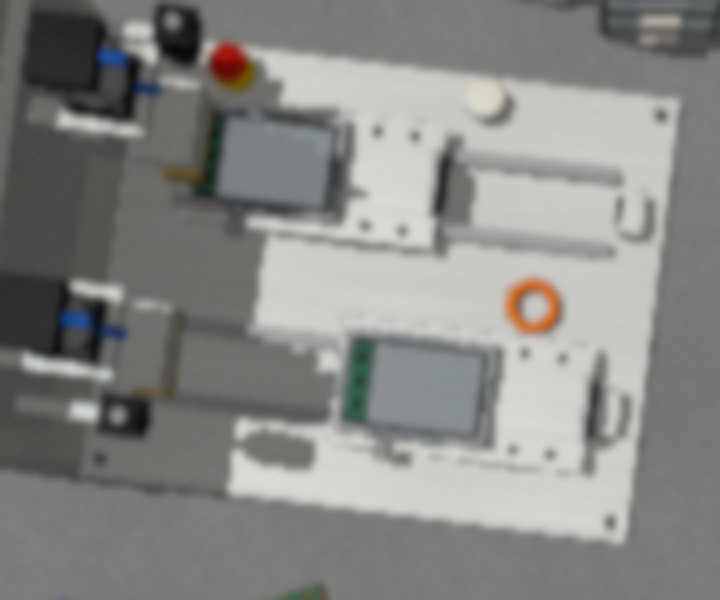

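View pics/scenez.png

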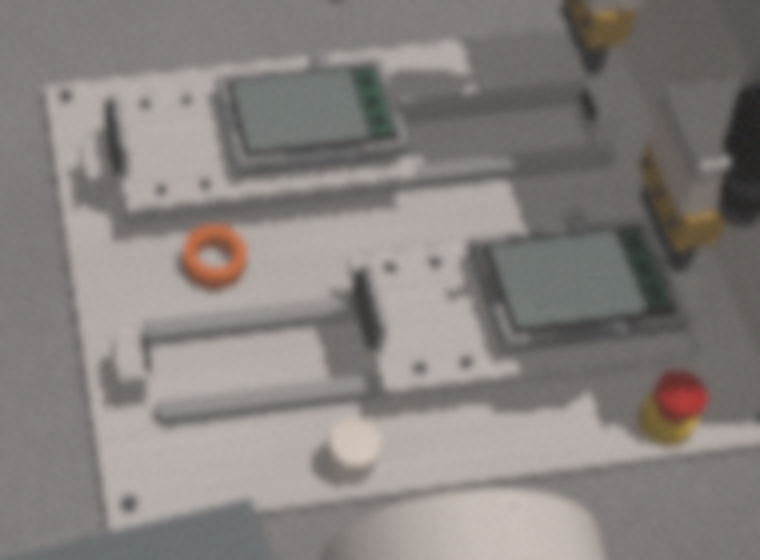

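```bash
cat > h.py <<'E'
import numpy as np, cv2
from bench import r
def ray(n,u,v):
    m=r.camera_model(n); f=210/np.tan(np.radians(m["fov_y"]/2)); T=m["world_from_camera"]
    return T[:3,3],T[:3,:3]@np.array([(u-m["cx"])/f,(v-m["cy"])/f,1])
def onz(n,u,v,z):
    o,d=ray(n,u,v); return (o+d*(z-o[2])/d[2])[:2]
def proj(n,p):
    m=r.camera_model(n); f=210/np.tan(np.radians(m["fov_y"]/2)); T=m["world_from_camera"]
    c=T[:3,:3].T@(np.array(p)-T[:3,3]); return np.array([m["cx"]+f*c[0]/c[2],m["cy"]+f*c[1]/c[2]])
def tri(u1,u2):
    (o1,d1),(o2,d2)=ray("scene",*u1),ray("top",*u2)
    t=np.linalg.lstsq(np.c_[d1,-d2],o2-o1,rcond=None)[0]
    return (o1+d1*t[0]+o2+d2*t[1])/2, np.linalg.norm(o1+d1*t[0]-o2-d2*t[1])
E
python3 - <<'E'
from h import *
zt=lambda x,y:(140+(x+.5)/4-.5,120+(y+.5)/4-.5)
zs=lambda x,y:(250+(x+.5)/4-.5,170+(y+.5)/4-.5)
for nm,f,n,a,b in (("top",zt,"top",(682,98),(624,543)),("scene",zs,"scene",(108,530),(46,88))):
    A=onz(n,*f(*a),.012);B=onz(n,*f(*b),.012); d=(A-B)
    xb=np.array([-d[1],d[0]])/np.linalg.norm(d)
    print(nm,A,B,np.linalg.norm(d),np.degrees(np.arctan2(xb[1],xb[0])),"origin",(A+B)/2+.19*xb)
# panels (glass) & lips
img={n:cv2.imread(f"pics/{n}0.png") for n in("top","scene")}
for n,boxes in (("top",[("fin",(190,145,240,178)),("fresh",(222,200,268,234))]),("scene",[("fin",(365,223,425,260)),("fresh",(305,183,355,215))])):
    for nm,(x0,y0,x1,y1) in boxes:
        c=img[n][y0:y1,x0:x1].astype(int); print(n,nm,c[c.shape[0]//2,c.shape[1]//2])
for nm,a,b in (("fin_lip",zt(441,183),None),("fresh_lip",zt(595,410),None)): print(nm,onz("top",*a,.075))
for nm,a in (("fin_lip",zs(366,303)),("fresh_lip",zs(112,137))): print(nm,onz("scene",*a,.072))
E
```

```text
top [ 0.74672667 -0.10757418] [ 0.38835607 -0.06714181] 0.36064423029728965 83.5629516342353 origin [0.58884256 0.10144418]
scene [ 0.74661209 -0.10748429] [ 0.39298502 -0.06836161] 0.35578461047335175 83.68689220524315 origin [0.59069127 0.10092486]
top fin [132 128 123]
top fresh [148 144 137]
scene fin [114 117 113]
scene fresh [119 121 117]
fin_lip [0.66477668 0.07998611]
fresh_lip [ 0.49101551 -0.04259342]
fin_lip [0.6654977  0.07921718]
fresh_lip [ 0.49726633 -0.04298533]
```

Both views agree: the base plate measures 0.356–0.361 m against 0.360 m. The bonder origin is at about (0.590, 0.101), yaw 83.6°, and the lips are at bonder x of about -8 and -147. I'll swing round to clear space with the gripper shut.

arm_command(
  increments=[
    {"delta_pos": [-1.0,-1.1,0],"roll": -0.02},
    {"delta_pos": [-3.0,-3.3,0],"roll": -0.04},
    {"delta_pos": [-5.5,-6.0,0],"roll": -0.06},
    {"delta_pos": [-8.0,-8.7,0],"roll": -0.08},
    {"delta_pos": [-10.5,-11.4,0],"roll": -0.1},
    {"delta_pos": [-13,-14.1,0],"roll": -0.126},
    {"delta_pos": [-15.5,-16.8,0],"roll": -0.126},
    {"delta_pos": [-18,-19.5,0],"roll": -0.126},
    {"delta_pos": [-20.5,-22.2,0],"roll": -0.126},
    {"delta_pos": [-23,-24.9,0],"roll": -0.126},
    {"delta_pos": [-25.5,-27.6,0],"roll": -0.126},
    {"delta_pos": [-28,-30.3,0],"roll": -0.126},
    {"delta_pos": [-30.5,-33,0],"roll": -0.126},
    {"delta_pos": [-33,-35.7,0],"roll": -0.126},
    {"delta_pos": [-35.5,-38.4,0],"roll": -0.126},
    {"delta_pos": [-38,-41.1,0],"roll": -0.126},
    {"delta_pos": [-40,-43.3,0],"roll": -0.126},
    {"delta_pos": [-41.4,-44.6,0],"roll": -0.126},
    {"delta_pos": [-41.4,-44.6,0],"roll": -0.126},
    {"delta_pos": [-41.4,-44.6,0],"roll": -0.126},
  ],
  gripper=1,
  force=60,
)

```text
time_s: 2.1
tool_pos: [0.4499, 0.1011, 0.231]
eef_rot: [[-0.994, 0.112, -0.001], [0.112, 0.994, 0.0], [0.001, 0.0, -1.0]]
wrist_force: [-0.5, 0.2, -0.8]
gripper_width: -0.003
```

arm_command(
  increments=[
    {"delta_pos": [-1,0.2,0],"roll": 0},
    {"delta_pos": [-3,0.6,0],"roll": 0},
    {"delta_pos": [-5.5,1.0,0],"roll": 0},
    {"delta_pos": [-8,1.5,0],"roll": 0},
    {"delta_pos": [-10.5,2.0,0],"roll": 0},
    {"delta_pos": [-13,2.5,0],"roll": 0},
    {"delta_pos": [-15.5,3,0],"roll": 0},
    {"delta_pos": [-18,3.4,0],"roll": 0},
    {"delta_pos": [-20,3.8,1],"roll": 0},
    {"delta_pos": [-21.3,4.0,3],"roll": 0},
    {"delta_pos": [-21.9,4.1,5],"roll": 0},
    {"delta_pos": [-21.9,4.1,7],"roll": 0},
    {"delta_pos": [-21.9,4.1,9],"roll": 0},
    {"delta_pos": [-21.9,4.1,10.5],"roll": 0},
    {"delta_pos": [-21.9,4.1,11.1],"roll": 0},
    {"delta_pos": [-21.9,4.1,11.1],"roll": 0},
    {"delta_pos": [-21.9,4.1,11.1],"roll": 0},
  ],
)

```text
time_s: 3.8
tool_pos: [0.6733, 0.1175, 0.1211]
eef_rot: [[-0.994, 0.111, 0.002], [0.111, 0.994, 0.0], [-0.001, 0.001, -1.0]]
wrist_force: [-0.8, -0.5, 1.0]
gripper_width: -0.002
```

Run:
```python
from h import *
s=r.get_state(); print(s["tool_pos"],s["wrist_force"])
for n,(x,y) in(("scene",(250,170)),("top",(140,120))):
    i=r.camera(n); cv2.imwrite(f"pics/{n}1f.png",i); cv2.imwrite(f"pics/{n}1.png",cv2.resize(i[y:y+145,x:x+190],None,fx=4,fy=4,interpolation=cv2.INTER_CUBIC))
    u=proj(n,s["tool_pos"]); print(n,u,(u-[x,y])*4)
```

```text
[0.67329821 0.11748988 0.1211439 ] [-0.82744006 -0.51684341  1.01201424]
scene [359.70500392 233.66594453] [438.82001567 254.6637781 ]
top [236.28241484 160.0417503 ] [385.12965936 160.16700122]
```

View pics/scene1.png

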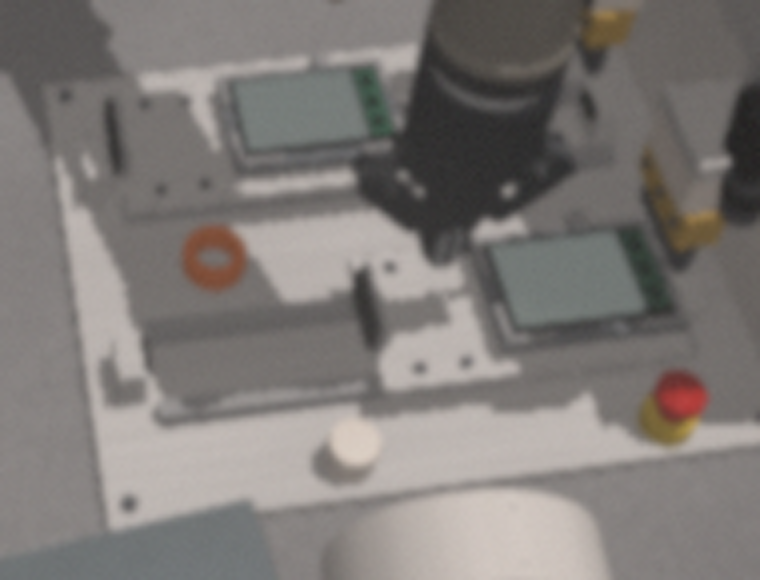

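View pics/top1.png

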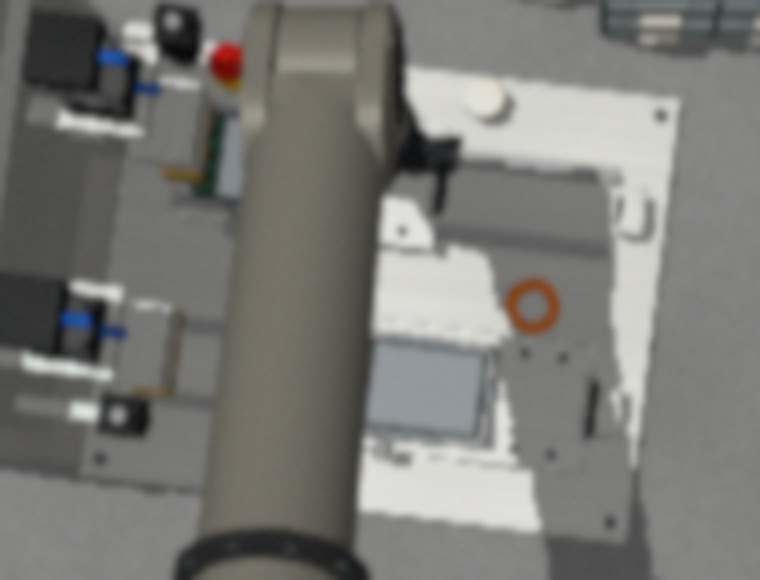

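The scene view shows the fingertip at about (439,255) zoomed, matching its projection (439,255). It stands over the bare plate between the lip (368,305) and the nest edge (480,270). I'll descend to 8 mm above the plate.

arm_command(
  increments=[
    {"delta_pos": [0,0,0.6],"roll": 0},
    {"delta_pos": [0,0,1.6],"roll": 0},
    {"delta_pos": [0,0,2.6],"roll": 0},
    {"delta_pos": [0,0,3.6],"roll": 0},
    {"delta_pos": [0,0,4.6],"roll": 0},
    {"delta_pos": [0,0,5.5],"roll": 0},
    {"delta_pos": [0,0,6.1],"roll": 0},
    {"delta_pos": [0,0,6.3],"roll": 0},
    {"delta_pos": [0,0,6.3],"roll": 0},
    {"delta_pos": [0,0,6.3],"roll": 0},
  ],
)

```text
time_s: 4.9
tool_pos: [0.6731, 0.1172, 0.0578]
eef_rot: [[-0.994, 0.112, 0.001], [0.112, 0.994, 0.0], [-0.001, 0.0, -1.0]]
wrist_force: [-0.5, 0.0, 0.2]
gripper_width: 0.001
```

arm_command(
  increments=[
    {"delta_pos": [0,-0.2,0],"roll": 0},
    {"delta_pos": [0,-0.5,0],"roll": 0},
    {"delta_pos": [0,-0.8,0],"roll": 0},
    {"delta_pos": [0,-1.0,0],"roll": 0},
    {"delta_pos": [0,-1.2,0],"roll": 0},
    {"delta_pos": [0,-1.4,0],"roll": 0},
    {"delta_pos": [0,-1.6,0],"roll": 0},
    {"delta_pos": [0,-1.8,0],"roll": 0},
    {"delta_pos": [0,-2.0,0],"roll": 0},
    {"delta_pos": [0,-2.2,0],"roll": 0},
  ],
)

```text
time_s: 5.9
tool_pos: [0.6704, 0.0969, 0.0573]
eef_rot: [[-0.994, 0.11, 0.0], [0.11, 0.994, 0.002], [-0.0, 0.002, -1.0]]
wrist_force: [-0.1, 3.1, -0.3]
gripper_width: -0.001
```

Contact at about 3 N, which matches the carriage drag. Drawing it out smoothly.

arm_command(
  increments=[
    {"delta_pos": [0,-0.2,0],"roll": 0},
    {"delta_pos": [0,-0.5,0],"roll": 0},
    {"delta_pos": [0,-0.9,0],"roll": 0},
    {"delta_pos": [0,-1.4,0],"roll": 0},
    {"delta_pos": [0,-2.0,0],"roll": 0},
    {"delta_pos": [0,-2.6,0],"roll": 0},
    {"delta_pos": [0,-3.2,0],"roll": 0},
    {"delta_pos": [0,-3.8,0],"roll": 0},
    {"delta_pos": [0,-4.4,0],"roll": 0},
    {"delta_pos": [0,-5.0,0],"roll": 0},
    {"delta_pos": [0,-5.6,0],"roll": 0},
    {"delta_pos": [0,-6.2,0],"roll": 0},
    {"delta_pos": [0,-6.8,0],"roll": 0},
    {"delta_pos": [0,-7.4,0],"roll": 0},
    {"delta_pos": [0,-8.0,0],"roll": 0},
    {"delta_pos": [0,-8.6,0],"roll": 0},
    {"delta_pos": [0,-9.2,0],"roll": 0},
    {"delta_pos": [0,-9.7,0],"roll": 0},
    {"delta_pos": [0,-10.1,0],"roll": 0},
    {"delta_pos": [0,-10.4,0],"roll": 0},
  ],
)

```text
time_s: 7.9
tool_pos: [0.6586, -0.0086, 0.0575]
eef_rot: [[-0.994, 0.112, 0.0], [0.112, 0.994, -0.0], [-0.0, -0.0, -1.0]]
wrist_force: [3.6, 2.9, 0.2]
gripper_width: 0.001
```

arm_command(
  increments=[
    {"delta_pos": [0,-0.3,0],"roll": 0},
    {"delta_pos": [0,-0.6,0],"roll": 0},
    {"delta_pos": [0,-0.9,0],"roll": 0},
    {"delta_pos": [0,-1.2,0],"roll": 0},
    {"delta_pos": [0,-1.5,0],"roll": 0},
    {"delta_pos": [0,-1.8,0],"roll": 0},
    {"delta_pos": [0,-2.0,0],"roll": 0},
    {"delta_pos": [0,-2.2,0],"roll": 0},
    {"delta_pos": [0,-2.4,0],"roll": 0},
    {"delta_pos": [0,-2.5,0],"roll": 0},
  ],
)

```text
time_s: 8.9
tool_pos: [0.6557, -0.0332, 0.0573]
eef_rot: [[-0.994, 0.112, -0.0], [0.112, 0.994, -0.0], [0.0, -0.0, -1.0]]
wrist_force: [2.8, 2.9, 1.6]
gripper_width: -0.001
```

arm_command(
  increments=[
    {"delta_pos": [0,-0.1,0],"roll": 0},
    {"delta_pos": [0,-0.2,0],"roll": 0},
    {"delta_pos": [0,-0.3,0],"roll": 0},
    {"delta_pos": [0,-0.4,0],"roll": 0},
    {"delta_pos": [0,-0.5,0],"roll": 0},
    {"delta_pos": [0,-0.6,0],"roll": 0},
  ],
)

```text
time_s: 9.5
tool_pos: [0.6551, -0.0389, 0.0573]
eef_rot: [[-0.994, 0.111, -0.0], [0.111, 0.994, 0.0], [0.0, 0.0, -1.0]]
wrist_force: [2.2, 3.2, 2.6]
gripper_width: -0.001
```

Not at the stop yet; continuing in 1 mm steps.

arm_command(
  increments=[
    {"delta_pos": [0,-0.1,0],"roll": 0},
    {"delta_pos": [0,-0.2,0],"roll": 0},
    {"delta_pos": [0,-0.3,0],"roll": 0},
    {"delta_pos": [0,-0.4,0],"roll": 0},
  ],
)

```text
time_s: 9.9
tool_pos: [0.6551, -0.0392, 0.0574]
eef_rot: [[-0.994, 0.11, 0.0], [0.11, 0.994, 0.005], [0.0, 0.005, -1.0]]
wrist_force: [3.1, 9.1, 3.0]
gripper_width: -0.001
```

The carriage is on the stop: motion ended and force rose, at bonder x of -132 against the predicted -131.5. I'll seat it slightly, ease back and lift.

arm_command(
  increments=[
    {"delta_pos": [0,-0.1,0],"roll": 0},
    {"delta_pos": [0,-0.2,0],"roll": 0},
    {"delta_pos": [0,-0.2,0],"roll": 0},
    {"delta_pos": [0,-0.2,0],"roll": 0},
  ],
)

```text
time_s: 10.3
tool_pos: [0.655, -0.0392, 0.0574]
eef_rot: [[-0.994, 0.108, 0.0], [0.108, 0.994, 0.007], [0.001, 0.007, -1.0]]
wrist_force: [2.4, 9.9, 2.8]
gripper_width: -0.001
```

arm_command(
  increments=[
    {"delta_pos": [0,0.3,0],"roll": 0},
    {"delta_pos": [0,0.7,0],"roll": 0},
    {"delta_pos": [0,1.1,0],"roll": 0},
    {"delta_pos": [0,1.5,0],"roll": 0},
    {"delta_pos": [0,1.9,0],"roll": 0},
    {"delta_pos": [0,1.9,0],"roll": 0},
    {"delta_pos": [0,1.9,-1.0],"roll": 0},
    {"delta_pos": [0,1.9,-3.0],"roll": 0},
    {"delta_pos": [0,1.9,-5.5],"roll": 0},
    {"delta_pos": [0,1.9,-8],"roll": 0},
    {"delta_pos": [0,1.9,-10],"roll": 0},
    {"delta_pos": [0,1.9,-11],"roll": 0},
    {"delta_pos": [0,1.9,-11],"roll": 0},
  ],
)

```text
time_s: 11.6
tool_pos: [0.6576, -0.0265, 0.1693]
eef_rot: [[-0.994, 0.112, 0.004], [0.112, 0.994, 0.0], [-0.004, 0.0, -1.0]]
wrist_force: [0.5, -0.0, -0.1]
gripper_width: -0.0
```

Run:
```python
from h import *
s=r.get_state(); print(s["tool_pos"],s["wrist_force"])
for n,(x,y) in(("scene",(250,170)),("top",(140,120))):
    i=r.camera(n); cv2.imwrite(f"pics/{n}2f.png",i); cv2.imwrite(f"pics/{n}2.png",cv2.resize(i[y:y+145,x:x+190],None,fx=4,fy=4,interpolation=cv2.INTER_CUBIC))
```

```text
[ 0.65763486 -0.02649619  0.16933884] [ 0.53342501 -0.00963553 -0.10494867]
```

View pics/scene2.png

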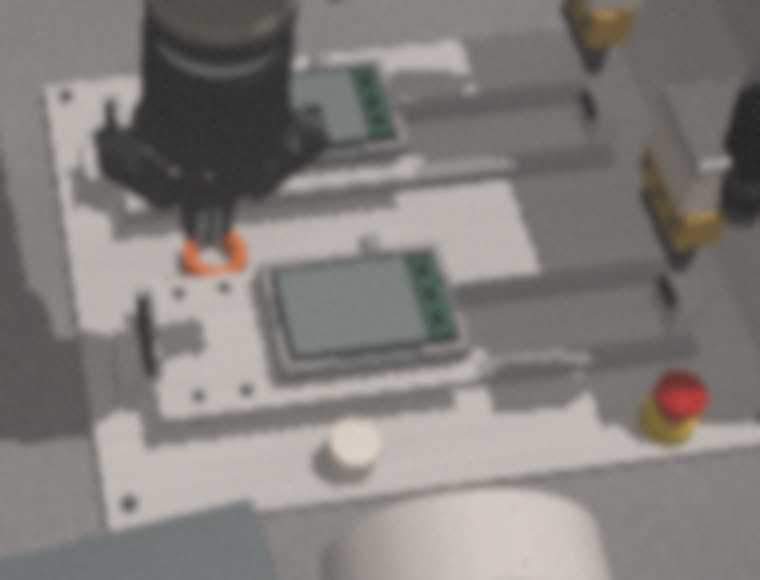

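View pics/top2.png

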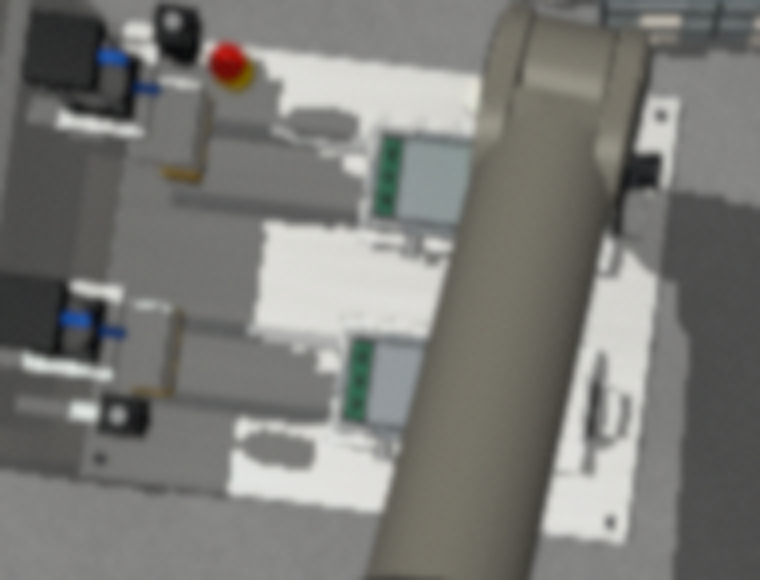

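The scene view shows the finished carriage drawn out, with its lip at (147,335) zoomed and the panel seated. Next I'll go in front of the fresh lip.

arm_command(
  increments=[
    {"delta_pos": [0.7,-0.5,0],"roll": 0},
    {"delta_pos": [2.5,-1.5,0],"roll": 0},
    {"delta_pos": [4.5,-2.5,0],"roll": 0},
    {"delta_pos": [6.5,-3.5,0],"roll": 0},
    {"delta_pos": [8.5,-4.5,0],"roll": 0},
    {"delta_pos": [10.5,-5.5,0],"roll": 0},
    {"delta_pos": [12.5,-6.5,0],"roll": 0},
    {"delta_pos": [14.5,-7.2,0],"roll": 0},
    {"delta_pos": [15.8,-7.6,0],"roll": 0},
    {"delta_pos": [16.1,-7.6,0.5],"roll": 0},
    {"delta_pos": [16.1,-7.6,2],"roll": 0},
    {"delta_pos": [16.1,-7.6,4],"roll": 0},
    {"delta_pos": [16.1,-7.6,6],"roll": 0},
    {"delta_pos": [16.1,-7.6,8],"roll": 0},
    {"delta_pos": [16.1,-7.6,9.7],"roll": 0},
    {"delta_pos": [16.1,-7.6,10.5],"roll": 0},
    {"delta_pos": [16.1,-7.6,10.7],"roll": 0},
    {"delta_pos": [16.1,-7.6,10.7],"roll": 0},
    {"delta_pos": [16.1,-7.6,10.7],"roll": 0},
  ],
)

```text
time_s: 13.6
tool_pos: [0.4889, -0.0836, 0.0609]
eef_rot: [[-0.994, 0.111, 0.002], [0.111, 0.994, 0.0], [-0.002, 0.0, -1.0]]
wrist_force: [-0.3, 0.6, -0.5]
gripper_width: 0.006
```

Run:
```python
from h import *
s=r.get_state(); print(s["tool_pos"],s["wrist_force"])
for n,(x,y) in(("scene",(250,170)),):
    i=r.camera(n); cv2.imwrite(f"pics/{n}3.png",cv2.resize(i[y-20:y+125,x-20:x+170],None,fx=4,fy=4,interpolation=cv2.INTER_CUBIC))
```

```text
[ 0.4889074  -0.08359134  0.06093338] [-0.27037483  0.58418317 -0.51775916]
```

View pics/scene3.png

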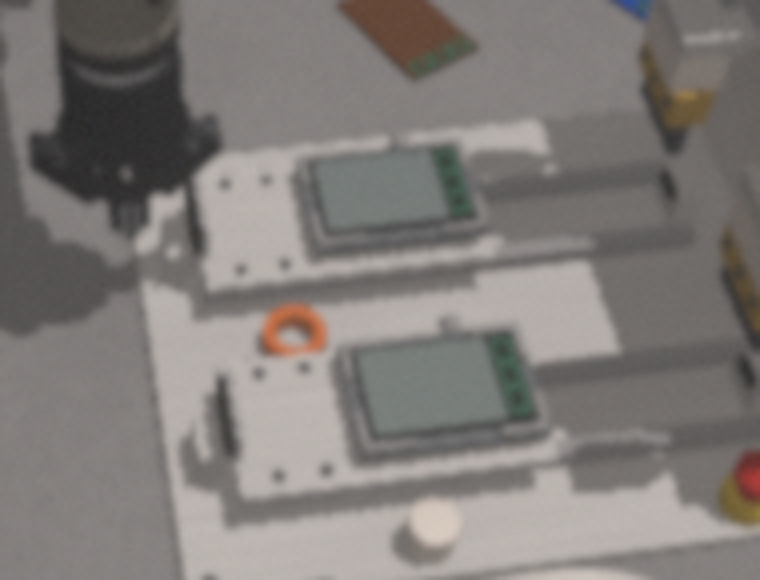

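The fingertip at (128,210) zoomed stands in front of the fresh lip at (195,215), lined up with the station. Approaching gently.

arm_command(
  increments=[
    {"delta_pos": [0,0.3,0],"roll": 0},
    {"delta_pos": [0,0.8,0],"roll": 0},
    {"delta_pos": [0,1.3,0],"roll": 0},
    {"delta_pos": [0,1.7,0],"roll": 0},
    {"delta_pos": [0,2.0,0],"roll": 0},
    {"delta_pos": [0,2.2,0],"roll": 0},
    {"delta_pos": [0,2.4,0],"roll": 0},
    {"delta_pos": [0,2.6,0],"roll": 0},
    {"delta_pos": [0,2.8,0],"roll": 0},
    {"delta_pos": [0,3.0,0],"roll": 0},
    {"delta_pos": [0,3.2,0],"roll": 0},
  ],
)

```text
time_s: 14.75
tool_pos: [0.4915, -0.0525, 0.0603]
eef_rot: [[-0.994, 0.112, -0.0], [0.112, 0.994, -0.001], [-0.0, -0.001, -1.0]]
wrist_force: [-0.2, -2.2, 0.5]
gripper_width: 0.004
```

arm_command(
  increments=[
    {"delta_pos": [0,0.2,0],"roll": 0},
    {"delta_pos": [0,0.5,0],"roll": 0},
    {"delta_pos": [0,0.9,0],"roll": 0},
    {"delta_pos": [0,1.4,0],"roll": 0},
    {"delta_pos": [0,2.0,0],"roll": 0},
    {"delta_pos": [0,2.6,0],"roll": 0},
    {"delta_pos": [0,3.2,0],"roll": 0},
    {"delta_pos": [0,3.8,0],"roll": 0},
    {"delta_pos": [0,4.4,0],"roll": 0},
    {"delta_pos": [0,5.0,0],"roll": 0},
    {"delta_pos": [0,5.6,0],"roll": 0},
    {"delta_pos": [0,6.2,0],"roll": 0},
    {"delta_pos": [0,6.8,0],"roll": 0},
    {"delta_pos": [0,7.4,0],"roll": 0},
    {"delta_pos": [0,8.0,0],"roll": 0},
    {"delta_pos": [0,8.6,0],"roll": 0},
    {"delta_pos": [0,9.2,0],"roll": 0},
    {"delta_pos": [0,9.7,0],"roll": 0},
    {"delta_pos": [0,10.1,0],"roll": 0},
    {"delta_pos": [0,10.4,0],"roll": 0},
  ],
)

```text
time_s: 16.75
tool_pos: [0.503, 0.0521, 0.0601]
eef_rot: [[-0.994, 0.111, -0.001], [0.111, 0.994, 0.0], [0.001, 0.0, -1.0]]
wrist_force: [-3.2, -3.0, 0.2]
gripper_width: -0.001
```

arm_command(
  increments=[
    {"delta_pos": [0,0.3,0],"roll": 0},
    {"delta_pos": [0,0.6,0],"roll": 0},
    {"delta_pos": [0,0.9,0],"roll": 0},
    {"delta_pos": [0,1.2,0],"roll": 0},
    {"delta_pos": [0,1.5,0],"roll": 0},
    {"delta_pos": [0,1.7,0],"roll": 0},
    {"delta_pos": [0,1.9,0],"roll": 0},
    {"delta_pos": [0,2.1,0],"roll": 0},
    {"delta_pos": [0,2.2,0],"roll": 0},
    {"delta_pos": [0,2.3,0],"roll": 0},
  ],
)

```text
time_s: 17.75
tool_pos: [0.506, 0.0745, 0.0603]
eef_rot: [[-0.994, 0.111, 0.0], [0.111, 0.994, 0.0], [-0.0, 0.0, -1.0]]
wrist_force: [-2.5, -3.6, -1.4]
gripper_width: 0.005
```

arm_command(
  increments=[
    {"delta_pos": [0,0.1,0],"roll": 0},
    {"delta_pos": [0,0.2,0],"roll": 0},
    {"delta_pos": [0,0.3,0],"roll": 0},
    {"delta_pos": [0,0.4,0],"roll": 0},
    {"delta_pos": [0,0.5,0],"roll": 0},
    {"delta_pos": [0,0.6,0],"roll": 0},
  ],
)

```text
time_s: 18.35
tool_pos: [0.5065, 0.0799, 0.0603]
eef_rot: [[-0.994, 0.112, -0.0], [0.112, 0.994, -0.001], [-0.0, -0.001, -1.0]]
wrist_force: [-2.3, -5.3, -1.9]
gripper_width: -0.002
```

arm_command(
  increments=[
    {"delta_pos": [0,0.1,0],"roll": 0},
    {"delta_pos": [0,0.2,0],"roll": 0},
    {"delta_pos": [0,0.3,0],"roll": 0},
    {"delta_pos": [0,0.4,0],"roll": 0},
  ],
)

```text
time_s: 18.75
tool_pos: [0.5064, 0.0801, 0.0603]
eef_rot: [[-0.994, 0.113, -0.001], [0.113, 0.994, -0.005], [0.001, -0.005, -1.0]]
wrist_force: [-3.2, -12.5, 1.2]
gripper_width: 0.004
```

Firm against the home stop: motion ended at bonder x of -30, predicted -30.5, with 12.5 N. Backing off and lifting.

arm_command(
  increments=[
    {"delta_pos": [0,0,0],"roll": 0},
    {"delta_pos": [0,-0.3,0],"roll": 0},
    {"delta_pos": [0,-0.8,0],"roll": 0},
    {"delta_pos": [0,-1.5,0],"roll": 0},
    {"delta_pos": [0,-2.3,0],"roll": 0},
    {"delta_pos": [0,-3.0,0],"roll": 0},
    {"delta_pos": [0,-3.0,-1],"roll": 0},
    {"delta_pos": [0,-3.0,-3],"roll": 0},
    {"delta_pos": [0,-3.0,-6],"roll": 0},
    {"delta_pos": [0,-3.0,-9],"roll": 0},
    {"delta_pos": [0,-4.0,-12],"roll": 0},
    {"delta_pos": [0,-7.0,-14],"roll": 0},
    {"delta_pos": [0,-10.0,-15],"roll": 0},
    {"delta_pos": [0,-14.0,-15],"roll": 0},
    {"delta_pos": [0,-18.0,-15],"roll": 0},
    {"delta_pos": [0,-21.0,-15],"roll": 0},
    {"delta_pos": [0,-22.0,-15],"roll": 0},
    {"delta_pos": [0,-22.0,-15],"roll": 0},
    {"delta_pos": [0,-22.0,-15],"roll": 0},
  ],
)

```text
time_s: 20.65
tool_pos: [0.4829, -0.1325, 0.2104]
eef_rot: [[-0.994, 0.11, 0.0], [0.11, 0.994, 0.001], [-0.0, 0.001, -1.0]]
wrist_force: [-0.2, 0.7, -0.3]
gripper_width: 0.0
```

Run:
```python
from h import *
s=r.get_state(); print(s["tool_pos"],s["wrist_force"])
for n,(x,y) in(("scene",(250,170)),("top",(140,120))):
    i=r.camera(n); cv2.imwrite(f"pics/{n}4f.png",i); cv2.imwrite(f"pics/{n}4.png",cv2.resize(i[y:y+145,x:x+190],None,fx=4,fy=4,interpolation=cv2.INTER_CUBIC))
    # expected lip tops / panel centres in zoom coords
    o=np.array([.590,.101]);xb=np.array([.1115,.9938]);yb=np.array([-.9938,.1115])
    for nm,X,Y in (("fin",-.148,-.08),("fresh",-.008,.08)):
        l=o+X*xb+Y*yb; c=l+.133*xb
        print(n,nm,(proj(n,[*l,.082])-[x,y])*4,(proj(n,[*c,.073])-[x,y])*4)
```

```text
[ 0.48287333 -0.13249947  0.21038097] [-0.19671141  0.74472304 -0.30735586]
scene fin [152.25721011 321.42482359] [362.85085462 304.37571999]
scene fresh [321.00998796  99.35217768] [507.54588991  87.79620642]
top fin [613.46051987 198.29496729] [443.42140397 178.04634798]
top fresh [405.34657411 380.40549729] [235.95915456 358.76362677]
```

View pics/scene4.png

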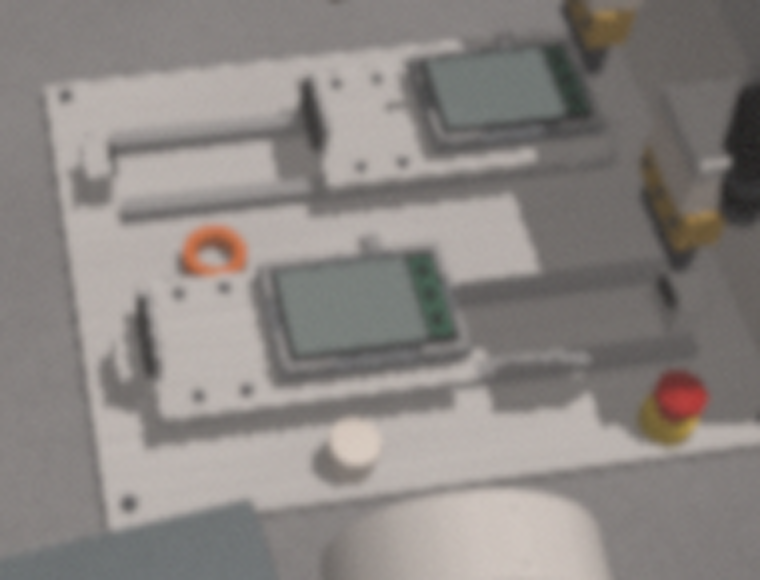

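View pics/top4.png

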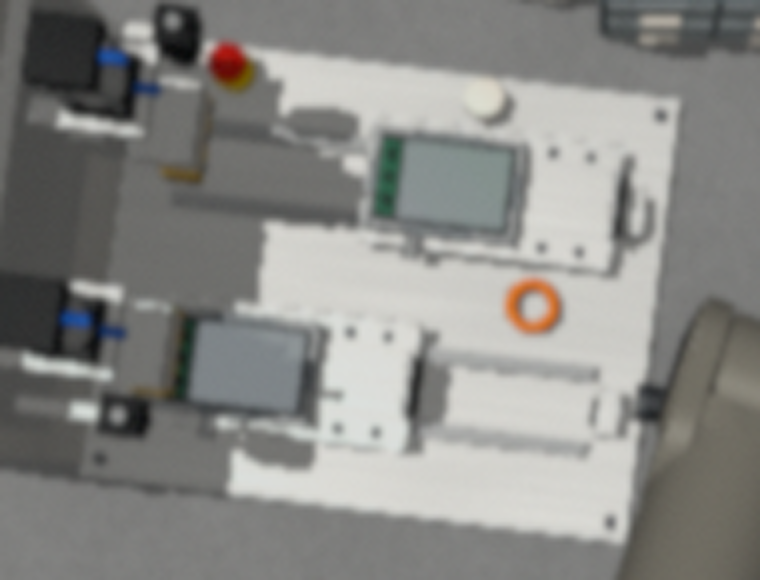

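Both carriages are at their ends, the panels are seated and the tape and jar have not moved. Handing in.

Run:
```python
from bench import r
print(r.hand_in(), r.get_state()["time_s"])
```

```text
the job is handed in; nothing more can be done
the job is handed in; nothing more can be done
```

The changeover is done and handed in at about 21 s of the 48 s allowed. With the gripper shut, I hooked a fingertip behind the finished carriage's lip and drew it out to its front stop. I then pushed the fresh carriage by the front of its lip fully home under its head.

**Stops:** Both carriages stopped dead with the force rising, close to where the stops should be:

| Carriage | Fingertip at stop (bonder x) | Predicted | Wrist force |
|---|---|---|---|
| Finished, drawn out | -132 mm | -131.5 mm | about 10 N |
| Fresh, pushed home | -30 mm | -30.5 mm | about 13 N |

**Last pictures:** Both panels look seated in their nests, and the tape and jar have not moved. The gripper was clear of everything. I did not check the other loose items (bottle, loupe, driver, tweezers, tray) in the final pictures. I kept the arm away from them.

**Disagreements:** There was a sideways force of about 3 N during both strokes, probably from a slight alignment error. It had no visible effect. The final lip and panel positions agreed with the predictions to within a few millimetres, roughly by eye, since I did not measure them again after backing off.

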